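# Unhasp and open the orange punch chest

## Robot

A 6-joint arm with a two-finger parallel gripper is mounted at the origin on the work surface. World frame = base frame: x ahead of the robot, y to its left, z up, the work surface at z = 0. Lengths are in m, angles in rad, forces in N, time in s.
With the tool pointing down it reaches from about 0.375 to 0.9 m from the base axis. Payload 3.1 kg.
Tool frame: the origin (TCP) lies midway between the tips of the shut fingers; the grasp point (between the pads) lies 19 mm behind it (manip.hold_point_z is the distance from the TCP to the grasp point, in m); x points along the fingers, y is the direction in which the jaws open and shut, and the axes are right-handed (so a half turn about x gives the same grasp; the last joint's range is limited). The gripper opens to 85 mm and grips with 20 to 120 N. Pads are 22 mm wide; open, the fingers measure 114 mm over their backs; the gripper's body (76 mm by 85 mm) begins 54 mm behind the grasp point. The pads swing forward as they close: fully open they stand 13 mm farther back than shut.
Start: joints at [-1.339, 0.527, 1.433, -0, 1.181, -0.178], TCP at [0.25, -0.573, 0.231] pointing down, gripper open.
Joint ranges: [-3.08, 3.08], [-0.75, 2.2], [0.22, 2.44], [-1.43, 4.57], [0, 2.65], [-2.85, 2.85]. Speed limits (rad/s): [2.79, 2.79, 3.14, 3.14, 3.14, 3.14].

## Interface

Orientations are given as a unit quaternion [x, y, z, w].
In Python, from station import manip, snapshot gives the robot as it stands.
- The arm moves only by the shell command python3 -m crank 'ROWS' [FORCE]. ROWS is JSON, a list of rows, each a list of 5 numbers: the finger opening in m, from 0 to 0.0854, then the shift along the tool's x, y, z in m, then the turn about the tool's x in rad. In form: [[grip, tx, ty, tz, yaw], ...]. A call has 1 to 5 rows; each row shifts and turns the commanded pose from where the row before left it, along the tool's axes as they then stand; what a row does not reach is not made up. A row lasts 1/10 s, in which the tool goes at most 50 mm and 8.59 degrees, less where a joint would pass 70% of its speed; a pose out of reach is approached as far as the arm can. A call is refused whole if a number of a shift passes 0.05 or a number of a turn 0.15, either way. A call with a gripper value outside its range is refused whole. The fingers move at their own pace and stop on an object; FORCE is the grip in N (left out, the last holds). Time passes only in rows, so rows that do not move let the fingers close. It gives the time, the measured TCP pose, the force and the opening at its end, in the units of the state.
- manip.sense(): the state, without advancing time (a new reading comes with each control period).
- snapshot(name): name is "scene" or "top" or "wrist"; returns a dict with "image" (480x640x3 uint8, blue, green, red), "range_z" (480x640 float32, m along the optical axis (not along the pixel's ray), 0 where there is no reading), "vertical_fov" (degrees; the focal length in pixels is half the picture's height over the tangent of half this angle, whatever the lens; pixels are square), "cx", "cy" (the principal point, pixels), "extrinsics" (4x4, takes a point from world to camera coordinates); the wrist camera has in their place "T_tool_cam" (4x4, takes a point from camera to tool coordinates, whose origin is the TCP and whose axes are the tool frame's). Camera axes: x right, y up, looking along -z (the intrinsics and any distortion apply to the point x, -y, -z); pixel columns grow to the right and rows downward; lengths in m; the calibration is good to about 2 mm. A picture is of the moment at which its call begins: read the wrist's pose just before it.
- manip.sign_off(): hands the job in, once; it reports no verdict.
The state is a dict: "t": time; "q": joint angles; "qd": joint speeds; "tau": joint torques, N m; "tcp_pos": TCP position; "tool_rot": TCP orientation; "force": force on the tool from outside, world axes, zero at the start; "ft_torque": the same for the moment, N m; "finger_gap": opening from 0.0 (shut) to 1.0 (fully open).
Only numpy, scipy, OpenCV 4.12 (cv2) and the standard library are available. Lean on these libraries where they do the work, as an engineer would, in place of code of your own. Each camera call takes 0.05 s, during which the arm holds its last target.

## Task

Get the orange tool chest open for the class: take the yellow pull of its hasp, swing the hasp up off the staple until it sticks out level or higher, well clear, and only then raise the lid by its black grip until it stands steeply open, and let go. Leave the green chest's hasp fastened.

Things in the scene. Friction and masses are not known exactly. Their poses are not given: they have to be found in the camera images.
- orange_lid: Lid of the orange chest, a 170 x 250 x 12 mm board. Origin mid-length on its far-edge hinge line, at its underside, 100 mm up. Shut: x to the far side, y left along the hinge, z up; the axes turn with it, tilt of z = opening (stops at 100 deg). Stiff, stays where left, 6 N lifts it. Black bar grip 18 thick, 26 mm long along y, in front of its front edge: centre (-195, 0, 6) mm, pinch its ends.
- orange_hasp (a joint): Angle of the orange chest's hasp, rad: 0 hanging down over the staple (starts 0 to 0.12); grows as it swings out to the robot and up; 1.57 = straight out; stops at 2.6. Hinge line along the lid's y through (-173, 80, 6) mm of the lid's frame. Slotted steel strap 32 wide, 46 mm long; the staple stands 13 mm out through it and holds the lid shut. Stays where left; 1 to 2 N at the pull swings it.
- orange_hasp_pull (a point): Centre of the yellow pull on the orange chest's hasp: a round bar 14 mm thick, 26 mm long along the lid's y, on a thin stem out of the strap. Hasp down: 32 mm in front of and 39 mm below the hasp's hinge line, 67 mm above the table. Its ends are free: pinch them from above; it turns between the fingers (as the lid's grip does). The frame turns with the hasp.
- green_hasp (a joint): Hasp angle (rad, 0 down over its staple, starts 0 to 0.12) of the green chest, to be left alone. Both chests are alike but for colour: 170 deep, 250 wide, 100 mm high plus the lid, fixed to the table side by side about 370 mm apart, fronts to the robot, turned up to 10 deg; which one stands left changes. Each hasp is in its chest's left half, seen from the robot.

How it is judged:
By the outcome, as a careful person would: the job done as asked, in the order asked, and still so for the second after the job is handed in, with the robot touching nothing.
It also fails if it takes over 54 s, if anything falls off the work surface, if the arm or the gripper's body presses on something with over 40 N, if the wrist force passes 120 N, or if a joint passes its speed limit or range.

## Working session

There is one attempt and no reset: what is moved stays moved. The work goes in short steps, Python scripts to look and compute and a shell command to move; the robot and the scene stay as the last step left them, time stands still between calls to the robot, and variables do not carry over. Pictures are saved under pics/ and viewed, and the job is handed in when it is done.

```bash
ls; mkdir -p pics
cat > h.py <<'E'
import numpy as np, cv2
from station import manip, snapshot
from scipy.spatial.transform import Rotation as R
def world(s, Twt=None):
    d=s["range_z"]; f=240/np.tan(np.radians(s["vertical_fov"])/2)
    v,u=np.mgrid[0:480,0:640]
    P=np.stack([(u-s["cx"])/f*d,-(v-s["cy"])/f*d,-d,np.ones_like(d)],-1)
    M=np.linalg.inv(s["extrinsics"]) if "extrinsics" in s else Twt@s["T_tool_cam"]
    return (P@M.T)[...,:3]
def tool():
    s=manip.sense(); T=np.eye(4); T[:3,:3]=R.from_quat(s["tool_rot"]).as_matrix(); T[:3,3]=s["tcp_pos"]; return T
E
python3 - <<'E'
from h import *
s=manip.sense(); print(s)
print(tool().round(3))
for n in("scene","top"):
    a=snapshot(n); cv2.imwrite(f"pics/{n}0.png",a["image"]); print({k:v for k,v in a.items() if k not in("image","range_z")})
    np.savez(f"{n}0.npz",**{k:v for k,v in a.items()})
E
```

```text
pics
{'t': 0.0, 'q': array([-1.33850346e+00,  5.28439681e-01,  1.43388829e+00,  9.33830828e-06,
        1.18138012e+00, -1.78497170e-01]), 'qd': array([ 1.43765314e-03, -7.52511416e-04,  2.21873797e-04, -2.16753197e-05,
        2.25098556e-04,  4.48043828e-04]), 'tau': array([-1.47523201e-04, -4.42351913e+01, -1.78025579e+01, -2.49534687e-04,
        8.47206888e-03,  1.40788902e-05]), 'tcp_pos': array([ 0.2494506 , -0.57229665,  0.23035433]), 'tool_rot': array([-0.69222655, -0.1449636 ,  0.69226068, -0.14346814]), 'force': array([ 0.09476342, -0.66818892, -0.32042242]), 'ft_torque': array([ 0.01627814, -0.00823131,  0.04128656]), 'finger_gap': 0.9996592638445427}
[[-0.     0.399 -0.917  0.249]
 [ 0.002 -0.917 -0.399 -0.572]
 [-1.    -0.002 -0.     0.23 ]
 [ 0.     0.     0.     1.   ]]
{'vertical_fov': 56.33176486485589, 'cx': 311.46363804557615, 'cy': 245.92455512456252, 'extrinsics': array([[ 0.49784887,  0.86708194, -0.01776015, -0.34149185],
       [-0.62301832,  0.37181181,  0.68818904,  0.2557642 ],
       [ 0.60331972, -0.33154924,  0.72531401, -1.16459712],
       [ 0.        ,  0.        ,  0.        ,  1.        ]])}
{'vertical_fov': 54.98117318927278, 'cx': 320.10820573342954, 'cy': 240.61123794284882, 'extrinsics': array([[ 0.02025962, -0.99960118, -0.01967286,  0.03594793],
       [ 0.98862283,  0.01709601,  0.14944102, -0.58919738],
       [-0.14904509, -0.02247666,  0.98857491, -0.88872055],
       [ 0.        ,  0.        ,  0.        ,  1.        ]])}
```

View pics/scene0.png

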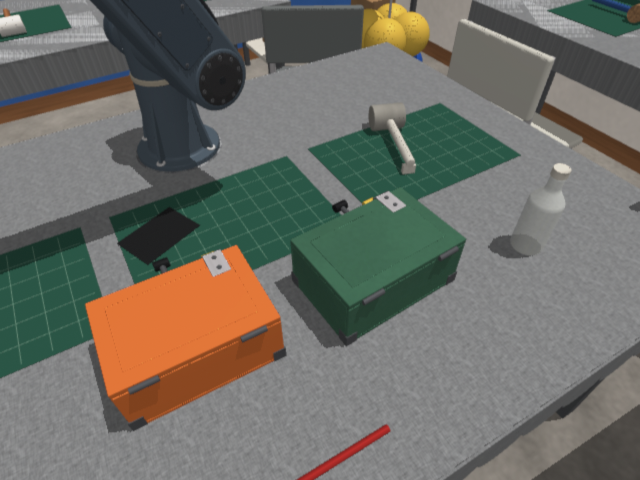

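View pics/top0.png

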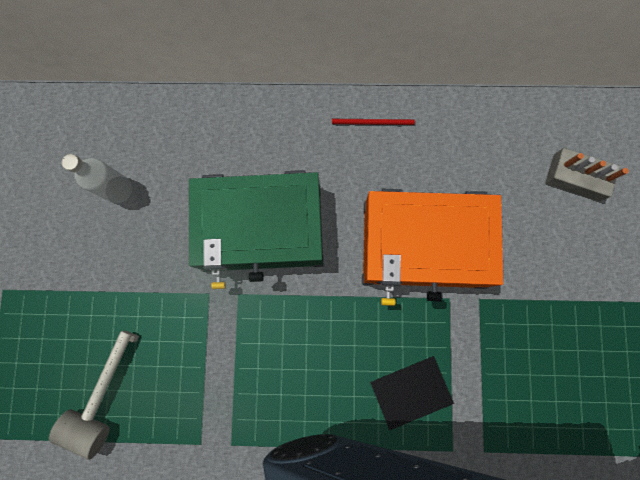

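The top view shows the orange chest on the right, with its lid spanning about (368,192)-(502,286). Its yellow pull is at (388,301) and its black grip at (434,296). The green chest's pull is at (218,285).

Run:
```python
from h import *
a=dict(np.load("top0.npz")); P=world(a); im=a["image"]; hsv=cv2.cvtColor(im,cv2.COLOR_BGR2HSV)
H,S,V=cv2.split(hsv)
v,u=np.mgrid[0:480,0:640]
org=(H>5)&(H<18)&(S>170)&(u>340)&(u<520)&(v>170)&(v<310)
z=P[...,2]; top=org&(z>.10)&(z<.125)
Q=P[top]; print(len(Q),Q.mean(0),np.median(Q[:,2]))
r=cv2.minAreaRect(Q[:,:2].astype(np.float32)*1000); print(r); print(cv2.boxPoints(r))
yel=(H>20)&(H<35)&(S>150)&(V>100)
for lo,hi in((370,410),(200,240)):
    m=yel&(u>lo)&(u<hi)&(v>270)&(v<315); print('yel',m.sum(),P[m].mean(0),np.median(P[m],0),u[m].mean(),v[m].mean())
bl=(V<50)&(u>420)&(u<450)&(v>285)&(v<305)&(z>.08); print('grip',bl.sum(),np.median(P[bl],0),P[bl].min(0),P[bl].max(0))
# table check
print(P[330,300],P[150,350])
```

```text
11520 [ 0.58982782 -0.17109211  0.11386041] 0.11390774974564083
((573.8982543945312, -167.7501220703125), (249.2566375732422, 200.73863220214844), 89.17121124267578)
[[ 471.73672  -290.9136  ]
 [ 672.4544   -293.8172  ]
 [ 676.0598    -44.58664 ]
 [ 475.3421    -41.683044]]
yel 93 [ 0.46861829 -0.0846432   0.08148898] [ 0.46905292 -0.08547815  0.07615477] 387.7096774193548 301.2258064516129
yel 76 [0.49352379 0.24285053 0.07460487] [0.49348523 0.24272765 0.07455743] 217.81578947368422 284.9736842105263
grip 141 [ 0.47912955 -0.16439626  0.11436244] [ 0.44930625 -0.17799043  0.10245571] [0.48858986 0.02603106 0.9673243 ]
[0.40811993 0.08551649 0.00344009] [ 7.96427945e-01 -1.32049402e-02 -2.44043936e-04]
```

Run:
```python
from h import *
a=dict(np.load("top0.npz")); P=world(a); im=a["image"]; H,S,V=cv2.split(cv2.cvtColor(im,cv2.COLOR_BGR2HSV))
v,u=np.mgrid[0:480,0:640]; z=P[...,2]
org=((H>5)&(H<18)&(S>170)&(u>340)&(u<520)&(v>170)&(v<310)&(z>.108)&(z<.118)).astype(np.uint8)
org=cv2.morphologyEx(org,cv2.MORPH_OPEN,np.ones((5,5)))
Q=P[org>0]; r=cv2.minAreaRect(Q[:,:2].astype(np.float32)*1000); print(r)
b=cv2.boxPoints(r); print(b)
# far edge & side edge line fits
far=[];L=[];Rr=[]
for c in range(380,490): k=np.where(org[:,c])[0]; far.append(P[k[0],c])
for w in range(205,240): k=np.where(org[w])[0]; L.append(P[w,k[0]]);Rr.append(P[w,k[-1]])
for n,e in(("far",far),("L",L),("R",Rr)):
    e=np.array(e); l=cv2.fitLine(e[:,:2].astype(np.float32),cv2.DIST_HUBER,0,.001,.001).ravel(); print(n,l,np.degrees(np.arctan2(l[1],l[0])))
```

```text
((589.2095336914062, -168.123046875), (249.13255310058594, 169.51092529296875), 89.01078033447266)
[[ 502.31616  -291.20752 ]
 [ 671.8018   -294.134   ]
 [ 676.1029    -45.038574]
 [ 506.61725   -42.11209 ]]
far [ 0.01824309  0.9998336   0.6726369  -0.15972579] 88.95468
L [ 0.9993679  -0.03555009  0.6153494  -0.04476739] -2.0372994
R [ 0.99999744 -0.00227344  0.6190198  -0.2916255 ] -0.13025883
```

The orange lid measures 249 x 169.5 mm and is turned about -1 deg. Its hinge midpoint is (0.674, -0.170). The predicted pull (0.470, -0.086) and grip (0.479, -0.166) agree with the colour blobs. I'll go above the pull and align the jaws with the lid's y.

```bash
python3 -m crank '[[0.05,0,0,0,0.143],[0.05,0,0,0,0.143],[0.05,0,0,0,0.142],[0.05,0,-0.0445,-0.0192,0],[0.05,0,-0.0445,-0.0192,0]]' 40
python3 -m crank '[[0.05,0,-0.0445,-0.0192,0],[0.05,0,-0.0445,-0.0192,0],[0.05,0,-0.0445,-0.0192,0],[0.05,0,-0.0445,-0.0192,0],[0.05,0,-0.0445,-0.0192,0]]'
python3 -m crank '[[0.05,0,-0.0445,-0.0192,0],[0.05,0,-0.0445,-0.0192,0],[0.05,0,-0.0445,-0.0192,0],[0.05,0,-0.0445,-0.0192,0],[0.05,0,0,0,0]]'
python3 - <<'E'
from h import *
T=tool(); print(T.round(4)); d=T[:3,:3].T@(np.array([.470,-.086,.15])-T[:3,3]); print("to go",d.round(4))
a=snapshot("wrist"); cv2.imwrite("pics/w1.png",a["image"]); P=world(a,T)
H,S,V=cv2.split(cv2.cvtColor(a["image"],cv2.COLOR_BGR2HSV)); m=(H>20)&(H<35)&(S>150)&(V>100)
print(m.sum(),np.median(P[m],0))
E
```

```text
t: 0.6
tcp_pos: [0.2893, -0.4843, 0.2305]
tool_rot: [0.707, -0.007, -0.707, -0.007]
force: [0.2, 0.1, 1.2]
finger_gap: 0.584
t: 1.1
tcp_pos: [0.3896, -0.2619, 0.2311]
tool_rot: [-0.707, 0.006, 0.707, 0.006]
force: [0.7, 0.3, -1.0]
finger_gap: 0.587
t: 1.6
tcp_pos: [0.4702, -0.0819, 0.2311]
tool_rot: [0.707, -0.003, -0.707, -0.004]
force: [-0.9, -0.5, -0.1]
finger_gap: 0.587
[[ 1.000e-04 -9.500e-03 -1.000e+00  4.702e-01]
 [ 2.000e-03 -1.000e+00  9.500e-03 -8.190e-02]
 [-1.000e+00 -2.000e-03 -1.000e-04  2.311e-01]
 [ 0.000e+00  0.000e+00  0.000e+00  1.000e+00]]
to go [0.0811 0.0043 0.0001]
600 [ 0.47071812 -0.08608339  0.07533301]
```

View pics/w1.png

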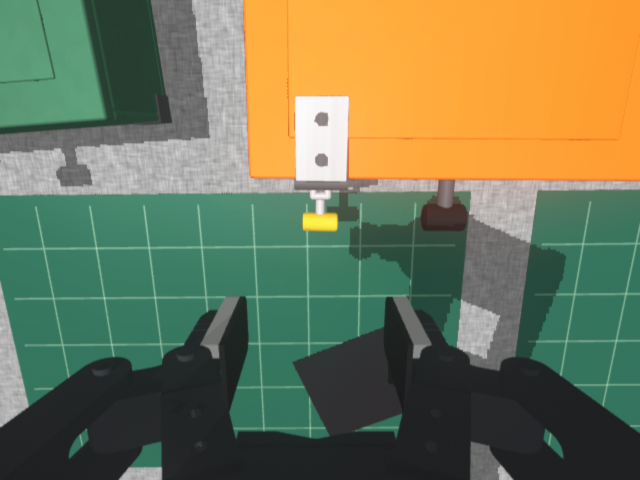

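Run:
```python
from h import *
T=tool(); a=snapshot("wrist"); P=world(a,T)
H,S,V=cv2.split(cv2.cvtColor(a["image"],cv2.COLOR_BGR2HSV)); m=((H>20)&(H<35)&(S>150)&(V>60)).astype(np.uint8)
n,l,st,c=cv2.connectedComponentsWithStats(m)
for i in range(1,n):
    if st[i,4]>60: Q=P[l==i]; print(st[i],np.percentile(Q,2,0).round(4),np.percentile(Q,98,0).round(4))
```

```text
[299 212  35  18 605] [ 0.4636 -0.0983  0.0712] [ 0.4763 -0.0735  0.0776]
```

The wrist view shows the pull at (320,222), and it measures (0.470, -0.086) with its top at 0.075, as expected. Its ends are free and the black grip at (444,217) is clear of the fingers. Descending to grasp.

```bash
python3 -m crank '[[0.05,0.045,0.0043,0,0.008],[0.05,0.045,0,0,0],[0.05,0.04,0,0,0],[0.05,0.03,0,0,0],[0.05,0,0,0,0]]'
python3 -m crank '[[0.05,0.024,0,0,0],[0.05,0,0,0,0]]'
python3 -m crank '[[0.02,0,0,0,0],[0.02,0,0,0,0],[0.02,0,0,0,0],[0.02,0,0,0,0]]' 40
```

```text
t: 2.2
tcp_pos: [0.466, -0.0922, 0.068]
tool_rot: [-0.704, 0.009, 0.71, 0.011]
force: [-0.2, 0.0, 0.0]
finger_gap: 0.587
t: 2.4
tcp_pos: [0.4673, -0.0912, 0.0467]
tool_rot: [-0.706, 0.009, 0.709, 0.011]
force: [-1.0, 3.8, -0.7]
finger_gap: 0.587
t: 2.8
tcp_pos: [0.4682, -0.0861, 0.049]
tool_rot: [-0.707, 0.009, 0.707, 0.015]
force: [6.8, 28.2, 4.8]
finger_gap: 0.293
```

```bash
python3 -m crank '[[0.02,0,-0.003,0,0],[0.02,0,0,0,0],[0.02,0,0,0,0]]' 40
python3 - <<'E'
from h import *
T=tool(); print(T.round(4)); print(manip.sense()["force"]); a=snapshot("wrist"); cv2.imwrite("pics/w2.png",a["image"])
a=snapshot("scene"); cv2.imwrite("pics/s2.png",a["image"])
E
```

```text
t: 3.1
tcp_pos: [0.4686, -0.0855, 0.049]
tool_rot: [-0.707, 0.009, 0.707, 0.012]
force: [3.1, 16.2, 3.4]
finger_gap: 0.292
[[-3.000e-04 -3.010e-02 -9.995e-01  4.686e-01]
 [ 4.800e-03 -9.995e-01  3.010e-02 -8.550e-02]
 [-1.000e+00 -4.800e-03  4.000e-04  4.900e-02]
 [ 0.000e+00  0.000e+00  0.000e+00  1.000e+00]]
[ 3.11017223 16.1588511   3.39741542]
```

View pics/w2.png

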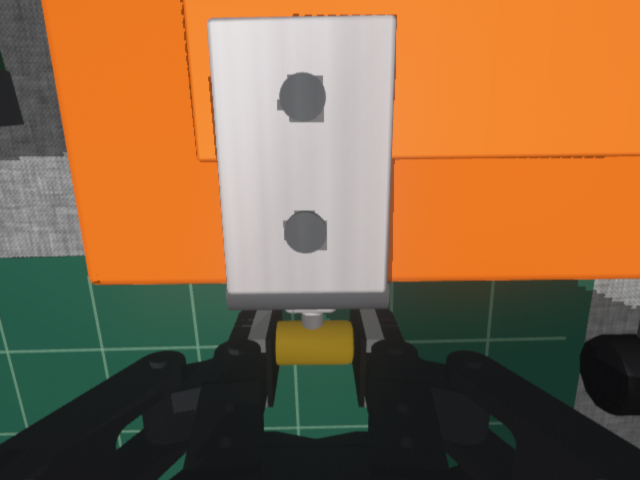

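```bash
python3 -m crank '[[0.02,0,-0.003,0,0],[0.02,0,0,0,0]]' 40
```

```text
t: 3.4
tcp_pos: [0.4691, -0.0852, 0.0487]
tool_rot: [0.707, -0.01, -0.707, -0.01]
force: [0.1, 5.9, 3.8]
finger_gap: 0.29
```

The pull at (315,342) sits between the pads. Now the swing up along the arc about the hasp hinge.

```bash
python3 -m crank '[[0.02,-0.0066,0,0.0066,0],[0.02,-0.0072,0,0.005,0],[0.02,-0.008,0,0.0038,0],[0.02,0,0,0,0]]' 40
python3 -m crank '[[0.02,-0.0085,0,0.0022,0],[0.02,-0.0087,0,0.0008,0],[0.02,-0.0087,0,-0.0008,0],[0.02,0,0,0,0]]' 40
```

```text
t: 3.8
tcp_pos: [0.4544, -0.0848, 0.0702]
tool_rot: [0.708, -0.009, -0.706, -0.009]
force: [3.1, 8.0, -2.7]
finger_gap: 0.293
t: 4.2
tcp_pos: [0.452, -0.0847, 0.0961]
tool_rot: [0.708, -0.009, -0.707, -0.009]
force: [2.0, 7.0, -3.5]
finger_gap: 0.293
```

Run:
```python
from h import *
T=tool(); a=snapshot("wrist"); cv2.imwrite("pics/w3.png",a["image"])
```

```text
(no output)
```

View pics/w3.png

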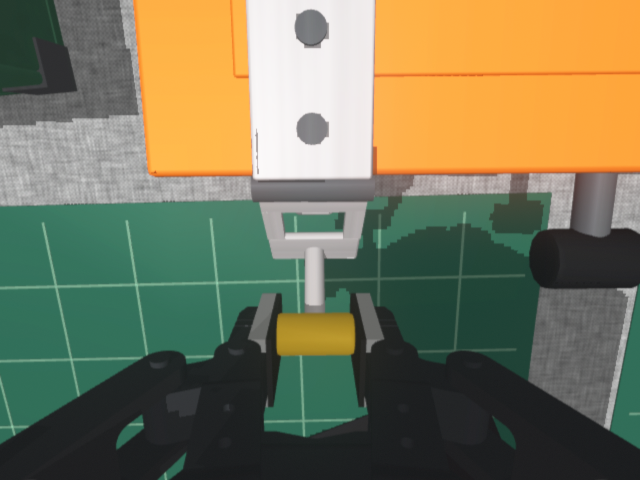

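The strap (315,230) is swinging out, and the pull is still held at (316,334). Continuing to about 115 deg.

```bash
python3 -m crank '[[0.02,-0.0085,0,-0.0022,0],[0.02,-0.008,0,-0.0038,0],[0.02,-0.0072,0,-0.005,0],[0.02,0,0,0,0]]' 40
python3 -m crank '[[0.02,-0.0062,0,-0.0062,0],[0.02,-0.005,0,-0.0072,0],[0.02,-0.0021,0,-0.0039,0],[0.02,0,0,0,0],[0.02,0,0,0,0]]' 40
python3 - <<'E'
from h import *
T=tool(); a=snapshot("wrist"); cv2.imwrite("pics/w4.png",a["image"])
E
```

```text
t: 4.65
tcp_pos: [0.4556, -0.0843, 0.1185]
tool_rot: [-0.702, 0.007, 0.712, 0.009]
force: [-12.4, -0.9, -1.2]
finger_gap: 0.294
t: 5.15
tcp_pos: [0.4681, -0.0843, 0.1305]
tool_rot: [-0.698, 0.006, 0.716, 0.009]
force: [-19.8, -3.9, 1.0]
finger_gap: 0.291
```

View pics/w4.png

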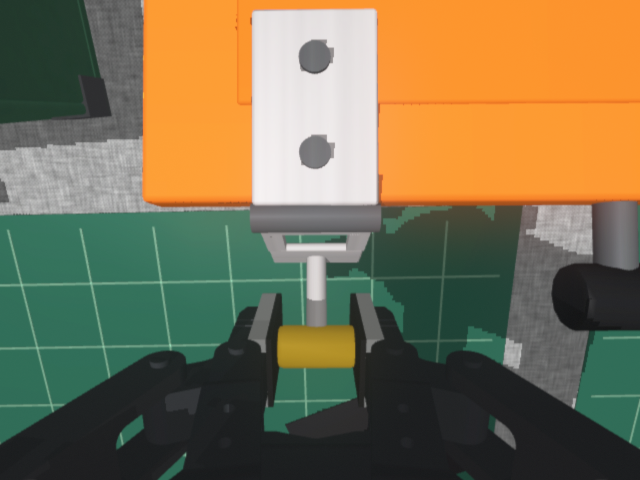

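Run:
```python
from h import *
a=snapshot("scene"); cv2.imwrite("pics/s4.png",cv2.resize(a["image"][130:330,100:400],(800,533)))
T=tool(); a=snapshot("wrist"); P=world(a,T)
H,S,V=cv2.split(cv2.cvtColor(a["image"],cv2.COLOR_BGR2HSV)); m=(H>20)&(H<35)&(S>150)&(V>60)
print(np.percentile(P[m],[2,50,98],axis=0).round(4))
for v in range(205,345,6): print(v,P[v,316].round(4),P[v,275].round(4),P[v,355].round(4))
print(T[:3,:3].round(3))
```

```text
[[ 0.4613 -0.0978  0.1474]
 [ 0.4696 -0.0857  0.1533]
 [ 0.4735 -0.0737  0.1554]]
205 [ 0.5178 -0.0869  0.1639] [ 0.5184 -0.0763  0.1656] [ 0.5178 -0.097   0.165 ]
211 [ 0.5168 -0.0869  0.1664] [ 0.5169 -0.0763  0.1661] [ 0.5164 -0.097   0.1657]
217 [ 0.5153 -0.0868  0.1669] [ 0.5153 -0.0762  0.1661] [ 0.5153 -0.0968  0.1676]
223 [ 0.5137 -0.0868  0.1668] [ 0.514  -0.0762  0.1671] [ 0.5133 -0.0969  0.166 ]
229 [ 0.512  -0.0868  0.1666] [ 0.5119 -0.0759  0.1652] [ 0.5112 -0.0971  0.1643]
235 [ 0.4623 -0.0853  0.0018] [ 0.5065 -0.0744  0.1524] [ 0.5062 -0.0981  0.1532]
241 [ 0.4578 -0.0852  0.0007] [ 0.5032 -0.0738  0.1476] [ 0.5026 -0.0986  0.1473]
247 [ 0.498  -0.0864  0.1384] [ 0.4993 -0.073   0.1416] [ 0.4984 -0.0992  0.1407]
253 [ 0.4954 -0.0863  0.1369] [ 0.4952 -0.0722  0.1356] [ 0.4945 -0.0997  0.1353]
259 [ 0.4922 -0.0863  0.1341] [ 0.4907 -0.0714  0.1291] [ 0.4904 -0.1002  0.1299]
265 [ 0.4904 -0.0862  0.1354] [ 0.4418 -0.0568  0.0029] [ 0.44   -0.1117  0.0009]
271 [ 0.489  -0.0862  0.1374] [ 0.4372 -0.0565  0.0023] [ 0.4355 -0.1117  0.0009]
277 [ 0.4876 -0.0862  0.1394] [ 0.
[... 322 characters left out ...]
] [ 0.4804 -0.0721  0.1424] [ 0.4798 -0.0992  0.1423]
307 [ 0.4786 -0.086   0.144 ] [ 0.4803 -0.0726  0.1469] [ 0.4799 -0.0988  0.147 ]
313 [ 0.4767 -0.0859  0.1446] [ 0.4803 -0.073   0.1511] [ 0.48   -0.0984  0.1517]
319 [ 0.4752 -0.0859  0.146 ] [ 0.4805 -0.0734  0.1556] [ 0.478  -0.0984  0.1519]
325 [ 0.4732 -0.0859  0.1464] [ 0.4782 -0.0733  0.1552] [ 0.4771 -0.0982  0.154 ]
331 [ 0.4725 -0.0859  0.1492] [ 0.4767 -0.0733  0.1563] [ 0.4749 -0.0982  0.1538]
337 [ 0.4719 -0.0859  0.152 ] [ 0.4754 -0.0734  0.1576] [ 0.4732 -0.0982  0.1546]
343 [ 0.4706 -0.0858  0.1534] [ 0.4736 -0.0733  0.1581] [ 0.471  -0.0982  0.1545]
[[-0.025 -0.022 -0.999]
 [ 0.004 -1.     0.022]
 [-1.    -0.004  0.025]]
```

View pics/s4.png

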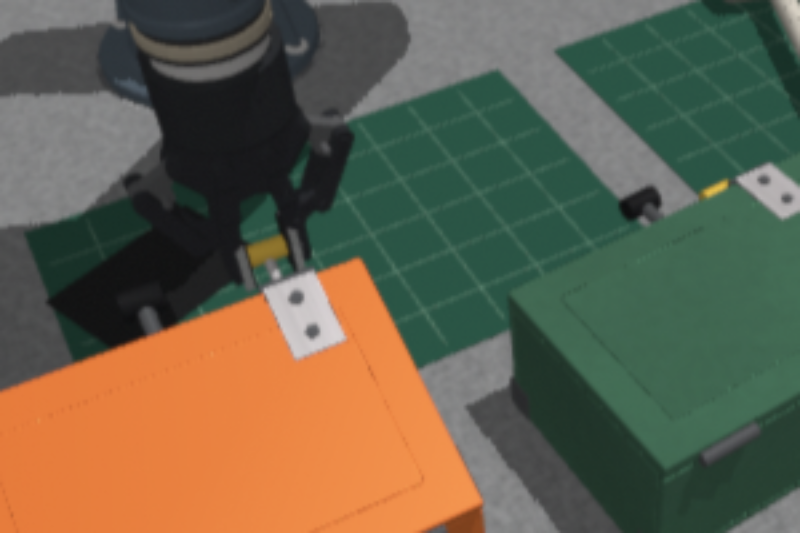

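The knuckle reads z ≈ 0.16, so the lid may have come up with the hasp. I'll measure the lid tilt before doing anything else.

Run:
```python
from h import *
for n in("top","scene"):
    a=snapshot(n); P=world(a); cv2.imwrite(f"pics/{n}5.png",a["image"])
    H,S,V=cv2.split(cv2.cvtColor(a["image"],cv2.COLOR_BGR2HSV))
    m=(H>5)&(H<18)&(S>170)&(P[...,2]>.06)&(P[...,2]<.3)&(P[...,0]>.45)&(P[...,0]<.69)&(P[...,1]>-.28)&(P[...,1]<-.06)
    Q=P[m]
    for lo in np.arange(.46,.69,.03):
        k=(Q[:,0]>lo)&(Q[:,0]<lo+.03); print(n,round(lo,2),k.sum(),np.percentile(Q[k,2],[50,90]).round(4) if k.any() else'')
    y=(H>20)&(H<35)&(S>150)&(V>60)&(P[...,2]>.05)&(P[...,0]<.55)
    if n=="top": y&=(np.arange(640)[None]>340)
    print(y.sum(),np.median(P[y],0))
```

```text
top 0.46 0 
top 0.49 131 [0.1649 0.1679]
top 0.52 980 [0.1606 0.1648]
top 0.55 1603 [0.1514 0.156 ]
top 0.58 1863 [0.1421 0.1463]
top 0.61 1774 [0.132  0.1362]
top 0.64 1680 [0.1212 0.1261]
top 0.67 377 [0.1144 0.1164]
0 [nan nan nan]
scene 0.46 0 
scene 0.49 252 [0.1664 0.1676]
scene 0.52 2483 [0.1614 0.1655]
scene 0.55 2942 [0.1517 0.1561]
scene 0.58 3296 [0.1418 0.146 ]
scene 0.61 3457 [0.1315 0.1358]
scene 0.64 3710 [0.1205 0.1255]
scene 0.67 3234 [0.0881 0.1146]
128 [ 0.46989981 -0.08147949  0.15211654]
  return _methods._mean(a, axis=axis, dtype=dtype,
  ret = um.true_divide(
```

View pics/top5.png

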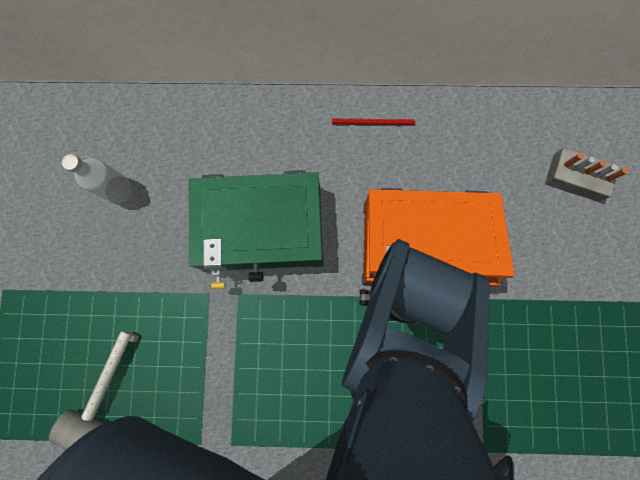

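The lid has lifted about 18 deg. At 40 N the pinch gripped the bar too stiffly, so the hasp didn't turn, and once it cleared the staple it carried the lid up. I'll mend that by lowering the lid shut again with the hasp held at its present tilt, clear of the staple, and then swinging the hasp with a much lighter pinch.

```bash
python3 -m crank '[[0.02,0,0,0.006,0],[0.02,0,0,0.006,0],[0.02,0,0,0,0]]' 60
python3 -m crank '[[0.02,0.0065,0,0.0021,0],[0.02,0.0065,0,0.0021,0],[0.02,0.0074,0,0.0018,0],[0.02,0.0074,0,0.0017,0],[0.02,0,0,0,0]]' 60
python3 - <<'E'
from h import *
a=snapshot("scene"); P=world(a)
H,S,V=cv2.split(cv2.cvtColor(a["image"],cv2.COLOR_BGR2HSV))
m=(H>5)&(H<18)&(S>170)&(P[...,2]>.06)&(P[...,2]<.3)&(P[...,1]>-.28)&(P[...,1]<-.06)
Q=P[m]
for lo in (.52,.55,.58,.61,.64):
    k=(Q[:,0]>lo)&(Q[:,0]<lo+.01); print(round(lo,2),np.median(Q[k,2]).round(4))
E
```

```text
t: 5.7
tcp_pos: [0.4677, -0.0848, 0.1327]
tool_rot: [0.707, -0.009, -0.707, -0.01]
force: [0.7, 7.1, -2.5]
finger_gap: 0.286
t: 6.2
tcp_pos: [0.4602, -0.0847, 0.1045]
tool_rot: [0.707, -0.009, -0.707, -0.009]
force: [-0.2, 6.5, -0.8]
finger_gap: 0.291
0.52 0.1385
0.55 0.1343
0.58 0.1294
0.61 0.1244
0.64 0.1193
```

```bash
python3 -m crank '[[0.02,0.0067,0,0.0011,0],[0.02,0.0067,0,0.0011,0],[0.02,0.0068,0,0.0005,0],[0.02,0.0068,0,0.0004,0],[0.02,0,0,0,0]]' 60
cat >> h.py <<'E'
def lid():
    a=snapshot("scene"); P=world(a)
    H,S,V=cv2.split(cv2.cvtColor(a["image"],cv2.COLOR_BGR2HSV))
    m=(H>5)&(H<18)&(S>170)&(P[...,2]>.06)&(P[...,2]<.35)&(P[...,1]>-.28)&(P[...,1]<-.06)
    Q=P[m]; zs=[]
    for lo in (.52,.55,.58,.61,.64):
        k=(Q[:,0]>lo)&(Q[:,0]<lo+.01); zs.append(np.median(Q[k,2]))
    print("lid z",np.round(zs,4),"deg",np.degrees(np.arctan(-np.polyfit([.525,.555,.585,.615,.645],zs,1)[0])).round(1))
    return a,P
E
python3 - <<'E'
from h import *
lid()
T=tool(); a=snapshot("wrist"); P=world(a,T); cv2.imwrite("pics/w6.png",a["image"])
for v in range(170,330,8): print(v,P[v,316].round(4),P[v,280].round(4),P[v,350].round(4))
E
```

```text
t: 6.75
tcp_pos: [0.457, -0.0847, 0.0775]
tool_rot: [-0.707, 0.009, 0.707, 0.009]
force: [-0.3, 7.4, -0.9]
finger_gap: 0.287
lid z [0.1151 0.1156 0.1154 0.1151 0.1147] deg 0.3
170 [ 0.5155 -0.0876  0.1184] [ 0.5155 -0.0786  0.1157] [ 0.5151 -0.096   0.116 ]
178 [ 0.5132 -0.0875  0.1154] [ 0.5136 -0.0786  0.1165] [ 0.5132 -0.0959  0.1166]
186 [ 0.5113 -0.0874  0.1161] [ 0.5113 -0.0783  0.1145] [ 0.5111 -0.096   0.116 ]
194 [ 0.5093 -0.0874  0.1157] [ 0.5094 -0.0783  0.1152] [ 0.5092 -0.0959  0.1168]
202 [ 0.507  -0.0873  0.1144] [ 0.5076 -0.0783  0.1166] [ 0.507  -0.096   0.1158]
210 [ 0.5044 -0.0873  0.1121] [ 0.5048 -0.0779  0.113 ] [ 0.5043 -0.0962  0.1126]
218 [ 0.5024 -0.0872  0.1127] [ 0.5025 -0.0777  0.1122] [ 0.5022 -0.0962  0.1129]
226 [ 0.4995 -0.0872  0.1095] [ 0.4998 -0.0774  0.1099] [ 0.4993 -0.0964  0.1097]
234 [ 0.4924 -0.087   0.0914] [ 0.4944 -0.0761  0.098 ] [ 0.4935 -0.0974  0.0964]
242 [ 0.4874 -0.0869  0.0828] [ 0.4904 -0.0755  0.0924] [ 0.4894 -0.0979  0.0909]
250 [ 0.4849 -0.0868  0.0841] [ 0.4853 -0.0746  0.0846] [ 0.4845 -0.0984  0.0837]
258 [ 0.4809 -0.0867  0.0806] [ 0.4802 -0.0737  0.0773] [ 0.4792 -0.099   0.0763]
266 [ 0.4787 -0.0866  0.0829] [ 0.4507 -0.066   0.0005] [ 0.4498 -0.1048  0.0006]
274 [ 0.4762 -0.0866  0.0841] [ 0.4462 -0.0658  0.0011] [ 0.4455 -0.1047  0.0019]
282 [ 0.4734 -0.0865  0.0846] [ 0.4417 -0.0656  0.0018] [ 0.4404 -0.1048  0.001 ]
290 [ 0.4715 -0.0865  0.0872] [ 0.4364 -0.0653  0.0005] [ 0.4359 -0.1047  0.0016]
298 [ 0.4693 -0.0864  0.0888] [ 0.4687 -0.074   0.0868] [ 0.4665 -0.0984  0.083 ]
306 [ 0.4668 -0.0864  0.0899] [ 0.4662 -0.0739  0.088 ] [ 0.464  -0.0983  0.0843]
314 [ 0.4651 -0.0863  0.0925] [ 0.463  -0.0738  0.0875] [ 0.4608 -0.0983  0.084 ]
322 [ 0.4625 -0.0862  0.0932] [ 0.461  -0.0738  0.0895] [ 0.4582 -0.0982  0.0851]
```

View pics/w6.png

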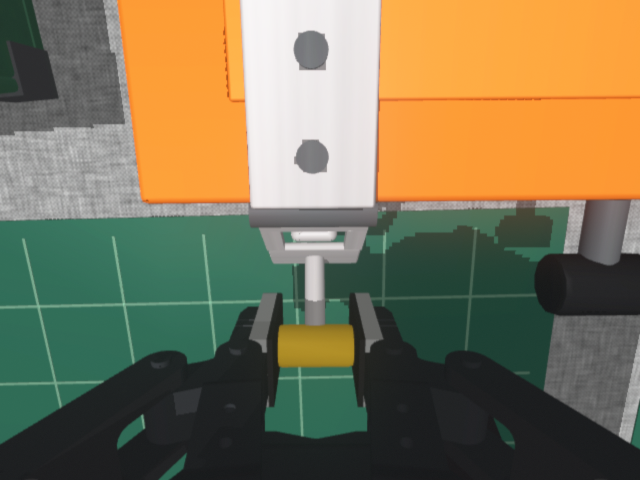

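The lid is shut again (0.3 deg). The strap stands about 30 deg out and clear of the staple, with the pull at (315,345) sitting low in the pads. I'll let go, lower 10 mm to centre the pull, and re-pinch lightly at 20 N with the gap limited.

```bash
python3 -m crank '[[0.045,0,0,0,0],[0.045,0,0,0,0],[0.045,0,0,0,0],[0.045,0.0095,0,0.001,0],[0.045,0,0,0,0]]' 20
python3 - <<'E'
from h import *
lid()
T=tool(); a=snapshot("wrist"); P=world(a,T); cv2.imwrite("pics/w7.png",a["image"])
H,S,V=cv2.split(cv2.cvtColor(a["image"],cv2.COLOR_BGR2HSV)); m=(H>20)&(H<35)&(S>150)&(V>60)
print(np.percentile(P[m],[2,50,98],axis=0).round(4)); print(T.round(4))
E
```

```text
t: 7.35
tcp_pos: [0.4557, -0.0853, 0.0669]
tool_rot: [-0.707, 0.009, 0.707, 0.009]
force: [0.1, 0.8, 0.2]
finger_gap: 0.527
lid z [0.1152 0.1157 0.1154 0.1151 0.1146] deg 0.3
[[ 0.4502 -0.0978  0.0947]
 [ 0.4583 -0.0857  0.1006]
 [ 0.4621 -0.0736  0.1027]]
[[-1.200e-03 -2.540e-02 -9.997e-01  4.557e-01]
 [ 4.000e-04 -9.997e-01  2.540e-02 -8.520e-02]
 [-1.000e+00 -4.000e-04  1.200e-03  6.710e-02]
 [ 0.000e+00  0.000e+00  0.000e+00  1.000e+00]]
```

```bash
python3 -m crank '[[0.045,-0.005,0,0,0],[0.0252,0,0,0,0],[0.0252,0,0,0,0],[0.0252,0,0,0,0],[0.0252,0,0,0,0]]' 20
python3 -m crank '[[0.0252,-0.0087,0,0.0012,0],[0.0252,0,0,0,0]]' 20
python3 - <<'E'
from h import *
lid()
T=tool(); a=snapshot("wrist"); P=world(a,T); cv2.imwrite("pics/w8.png",a["image"])
H,S,V=cv2.split(cv2.cvtColor(a["image"],cv2.COLOR_BGR2HSV)); m=(H>20)&(H<35)&(S>150)&(V>60)
print(np.percentile(P[m],[2,50,98],axis=0).round(4))
E
```

```text
t: 7.95
tcp_pos: [0.4564, -0.0847, 0.0728]
tool_rot: [0.707, -0.009, -0.707, -0.009]
force: [1.9, 4.3, 0.3]
finger_gap: 0.301
t: 8.15
tcp_pos: [0.4546, -0.0846, 0.0816]
tool_rot: [-0.707, 0.009, 0.707, 0.009]
force: [1.6, 4.7, -1.7]
finger_gap: 0.297
lid z [0.1149 0.1154 0.1152 0.115  0.1146] deg 0.2
[[ 0.4492 -0.098   0.1021]
 [ 0.4566 -0.0858  0.1084]
 [ 0.4606 -0.0736  0.1104]]
```

The pull rose 8 mm and the lid stayed shut. Continuing.

```bash
cat >> h.py <<'E'
def st(name):
    lid(); T=tool(); a=snapshot("wrist"); P=world(a,T); cv2.imwrite("pics/%s.png"%name,a["image"])
    H,S,V=cv2.split(cv2.cvtColor(a["image"],cv2.COLOR_BGR2HSV)); m=(H>20)&(H<35)&(S>150)&(V>60)
    print(np.percentile(P[m],[2,50,98],axis=0).round(4)); print(T[:3,3].round(4),manip.sense()["force"].round(1))
E
python3 -m crank '[[0.0252,-0.0087,0,-0.0003,0],[0.0252,0,0,0,0]]' 20
python3 -c "from h import *;st('w9')"
python3 -m crank '[[0.0252,-0.0086,0,-0.0018,0],[0.0252,0,0,0,0]]' 20
python3 -c "from h import *;st('w10')"
```

```text
t: 8.45
tcp_pos: [0.4544, -0.0846, 0.0903]
tool_rot: [-0.706, 0.008, 0.708, 0.009]
force: [0.1, 4.0, -1.1]
finger_gap: 0.303
lid z [0.1149 0.1155 0.1152 0.115  0.1146] deg 0.2
[[ 0.4482 -0.098   0.1102]
 [ 0.4565 -0.0858  0.1165]
 [ 0.4604 -0.0736  0.1186]]
[ 0.4543 -0.0846  0.0901] [ 0.5  5.2 -1.3]
t: 8.75
tcp_pos: [0.4559, -0.0846, 0.0991]
tool_rot: [-0.706, 0.008, 0.708, 0.009]
force: [-1.5, 4.5, -1.5]
finger_gap: 0.298
lid z [0.1149 0.1154 0.1153 0.115  0.1145] deg 0.2
[[ 0.4494 -0.098   0.1191]
 [ 0.4577 -0.0859  0.125 ]
 [ 0.4617 -0.0736  0.127 ]]
[ 0.4559 -0.0846  0.099 ] [-1.9  4.6 -0.6]
```

View pics/w10.png

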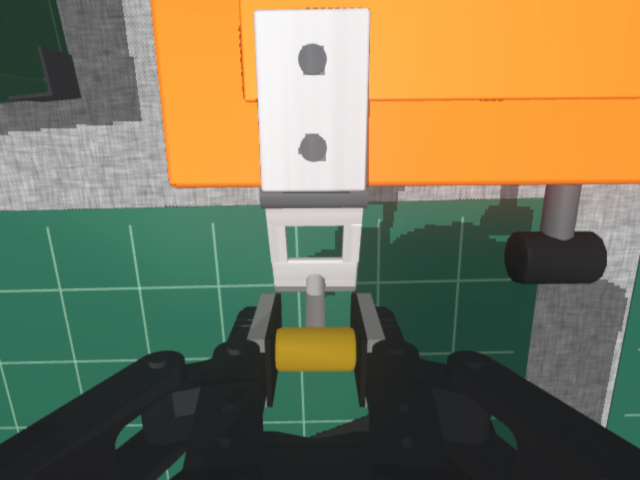

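The strap is now clearly out at (316,250), the staple is free, and the lid is shut at 0.2 deg. The hasp is at about 67 deg; continuing.

```bash
python3 -m crank '[[0.0252,-0.0082,0,-0.0033,0],[0.0252,0,0,0,0]]' 20
python3 -m crank '[[0.0252,-0.0074,0,-0.0046,0],[0.0252,0,0,0,0]]' 20
python3 -c "from h import *;st('w11')"
python3 -m crank '[[0.0252,-0.0066,0,-0.0059,0],[0.0252,0,0,0,0]]' 20
python3 -c "from h import *;st('w12')"
```

```text
t: 9.05
tcp_pos: [0.4592, -0.0847, 0.1077]
tool_rot: [-0.706, 0.008, 0.708, 0.009]
force: [-4.3, 4.8, -0.1]
finger_gap: 0.297
t: 9.25
tcp_pos: [0.464, -0.0847, 0.1154]
tool_rot: [-0.706, 0.008, 0.708, 0.009]
force: [-3.6, 5.9, 0.3]
finger_gap: 0.297
lid z [0.1148 0.1153 0.1151 0.115  0.1145] deg 0.2
[[ 0.4568 -0.0981  0.134 ]
 [ 0.4646 -0.0859  0.1406]
 [ 0.4685 -0.0737  0.1426]]
[ 0.464  -0.0847  0.1153] [-4.1  4.7  1.1]
t: 9.55
tcp_pos: [0.4704, -0.0849, 0.1221]
tool_rot: [-0.706, 0.009, 0.708, 0.009]
force: [-2.1, 5.0, 0.8]
finger_gap: 0.299
lid z [0.1146 0.115  0.115  0.1148 0.1145] deg 0.1
[[ 0.4617 -0.0982  0.1409]
 [ 0.47   -0.086   0.1471]
 [ 0.4738 -0.0739  0.1492]]
[ 0.4703 -0.0849  0.122 ] [-3.5  5.7 -0.7]
```

```bash
python3 -m crank '[[0.0252,-0.0054,0,-0.007,0],[0.0252,0,0,0,0]]' 20
python3 -m crank '[[0.0252,-0.0034,0,-0.0061,0],[0.0252,0,0,0,0]]' 20
python3 -m crank '[[0.0252,-0.002,0,-0.006,0],[0.0252,0,0,0,0]]' 20
python3 -c "from h import *;st('w13')"
```

```text
t: 9.85
tcp_pos: [0.4777, -0.085, 0.1276]
tool_rot: [-0.707, 0.009, 0.707, 0.009]
force: [-3.8, 6.2, 0.4]
finger_gap: 0.306
t: 10.05
tcp_pos: [0.4838, -0.0852, 0.1309]
tool_rot: [-0.707, 0.009, 0.707, 0.009]
force: [-3.1, 5.7, 1.1]
finger_gap: 0.304
t: 10.25
tcp_pos: [0.4897, -0.0853, 0.133]
tool_rot: [-0.707, 0.009, 0.708, 0.009]
force: [-2.9, 5.4, 3.0]
finger_gap: 0.305
lid z [0.1141 0.1148 0.1148 0.1147 0.1144] deg -0.1
[[ 0.4789 -0.0985  0.1524]
 [ 0.4868 -0.0864  0.1586]
 [ 0.4907 -0.0741  0.1607]]
[ 0.4896 -0.0853  0.133 ] [-3.2  5.8  2.3]
```

View pics/w13.png

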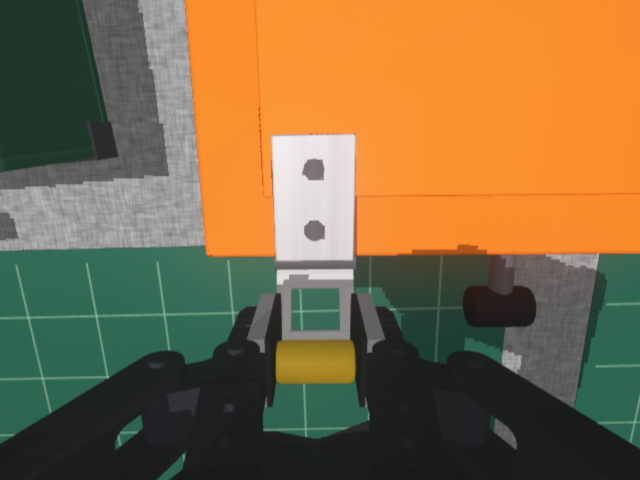

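The hasp is well past level at about 120 deg, and the lid is shut. Letting go and rising, then measuring the black grip.

```bash
python3 -m crank '[[0.045,0,0,0,0],[0.045,0,0,0,0],[0.045,0,0,0,0],[0.045,-0.03,0,0,0],[0.045,-0.04,0,0,0]]' 20
python3 -m crank '[[0.05,-0.02,0.03,0.005,0],[0.05,0,0.045,0.005,0],[0.05,0,0,0,0],[0.05,0,0,0,0]]' 20
python3 - <<'E'
from h import *
st('w14'); T=tool(); a=snapshot("wrist"); P=world(a,T); V=a["image"].max(2)
m=(V<60)&(P[...,2]>.09)&(P[...,2]<.125)&(P[...,0]<.495)&(P[...,0]>.46)&(P[...,1]<-.14)&(P[...,1]>-.19); print(m.sum(),np.percentile(P[m],[2,50,98],axis=0).round(4))
print(T.round(4))
E
```

```text
t: 10.85
tcp_pos: [0.4893, -0.0862, 0.2012]
tool_rot: [-0.706, 0.009, 0.708, 0.009]
force: [1.4, -0.8, -0.8]
finger_gap: 0.528
t: 11.25
tcp_pos: [0.4782, -0.1621, 0.2221]
tool_rot: [0.707, -0.01, -0.707, -0.01]
force: [0.2, 0.5, -0.7]
finger_gap: 0.582
lid z [0.114  0.1148 0.1147 0.1147 0.1144] deg -0.1
[[ 0.4779 -0.0991  0.1521]
 [ 0.4851 -0.0876  0.1586]
 [ 0.4902 -0.0744  0.1608]]
[ 0.4779 -0.1609  0.2217] [ 1.  -0.2 -0.6]
313 [[ 0.4727 -0.1784  0.1108]
 [ 0.4762 -0.1648  0.1143]
 [ 0.4795 -0.1538  0.1162]]
[[-7.000e-04 -2.530e-02 -9.997e-01  4.778e-01]
 [ 7.000e-04 -9.997e-01  2.530e-02 -1.602e-01]
 [-1.000e+00 -6.000e-04  7.000e-04  2.215e-01]
 [ 0.000e+00  0.000e+00  0.000e+00  1.000e+00]]
```

View pics/w14.png

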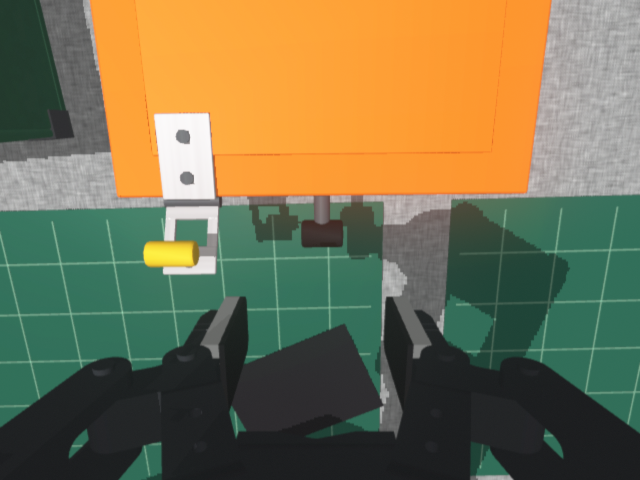

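The hasp stays up, with the pull at (172,254) projecting above and in front. The grip at (322,234) measures (0.478, -0.166, top 0.116), as predicted. Descending to it.

```bash
python3 -m crank '[[0.05,0.035,0.003,0,0],[0.05,0.035,0.002,0,0],[0.05,0.03,0,0,0],[0.05,0,0,0,0],[0.05,0,0,0,0]]' 20
python3 - <<'E'
from h import *
T=tool(); print(T[:3,3].round(4)); a=snapshot("wrist"); P=world(a,T); V=a["image"].max(2); cv2.imwrite("pics/w15.png",a["image"])
m=(V<60)&(P[...,2]>.09)&(P[...,2]<.125)&(P[...,0]<.49)&(P[...,0]>.465)&(P[...,1]<-.15)&(P[...,1]>-.183); print(m.sum(),np.percentile(P[m],[2,50,98],axis=0).round(4))
E
```

```text
t: 11.9
tcp_pos: [0.478, -0.1648, 0.1215]
tool_rot: [-0.707, 0.008, 0.708, 0.009]
force: [-0.1, 0.1, 0.3]
finger_gap: 0.585
[ 0.478  -0.1648  0.1215]
2636 [[ 0.4733 -0.1784  0.1075]
 [ 0.483  -0.1663  0.1143]
 [ 0.4891 -0.1539  0.1163]]
```

View pics/w15.png

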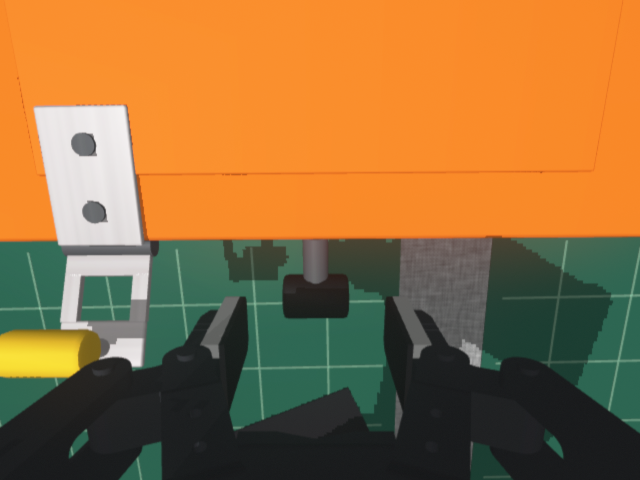

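```bash
python3 -m crank '[[0.042,0.012,0.001,0,0],[0.042,0.012,0,0,0],[0.042,0.012,0,0,0],[0.042,0,0,0,0],[0.042,0,0,0,0]]' 20
python3 -m crank '[[0.0245,0,0,0,0],[0.0245,0,0,0,0],[0.0245,0,0,0,0],[0.0245,0,0,0,0]]' 25
python3 -c "from h import *;st('w16')"
```

```text
t: 12.45
tcp_pos: [0.4776, -0.1666, 0.0852]
tool_rot: [-0.707, 0.009, 0.707, 0.009]
force: [0.6, -0.0, -0.7]
finger_gap: 0.492
t: 12.85
tcp_pos: [0.478, -0.1648, 0.0861]
tool_rot: [0.707, -0.008, -0.707, -0.011]
force: [3.0, 7.0, -0.2]
finger_gap: 0.303
lid z [0.1141 0.1148 0.1148 0.1147 0.1144] deg -0.1
[[ 0.4821 -0.1094  0.1474]
 [ 0.4857 -0.099   0.1512]
 [ 0.4922 -0.0979  0.1635]]
[ 0.478  -0.1648  0.0861] [2.2 5.9 0.6]
```

View pics/w16.png

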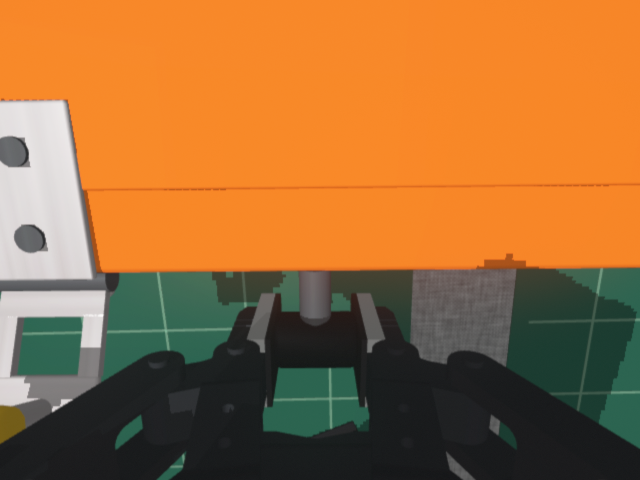

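The black grip at (318,340) is pinched between the pads. Raising the lid along its arc.

```bash
python3 -m crank '[[0.02,0,-0.0015,0,0],[0.02,-0.0085,0,-0.0007,0],[0.02,-0.0085,0,-0.0007,0],[0.02,-0.0084,0,-0.0013,0],[0.02,-0.0084,0,-0.0013,0]]' 40
python3 -m crank '[[0.02,-0.0083,0,-0.0021,0],[0.02,-0.0083,0,-0.0021,0],[0.02,-0.008,0,-0.0028,0],[0.02,-0.008,0,-0.0028,0],[0.02,0,0,0,0]]' 40
python3 -c "from h import *;st('w17')"
```

```text
t: 13.45
tcp_pos: [0.4818, -0.1648, 0.1199]
tool_rot: [-0.707, 0.009, 0.707, 0.009]
force: [4.0, 1.8, -7.8]
finger_gap: 0.299
t: 13.95
tcp_pos: [0.4916, -0.165, 0.1535]
tool_rot: [-0.707, 0.009, 0.707, 0.009]
force: [-0.1, 5.6, -0.3]
finger_gap: 0.293
lid z [0.1678 0.1579 0.1472 0.1363 0.1254] deg 19.5
[[ 0.5064 -0.1005  0.2099]
 [ 0.5121 -0.0995  0.2146]
 [ 0.5184 -0.0985  0.2186]]
[ 0.4916 -0.165   0.1534] [-0.2  5.2 -1.7]
```

View pics/w17.png

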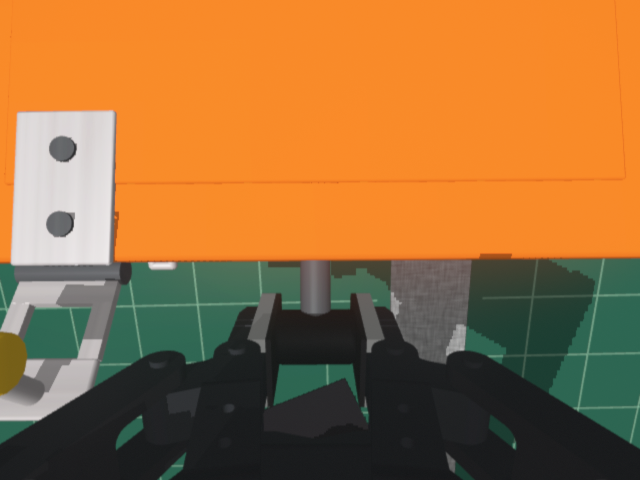

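The lid is at 19.5 deg with low forces, and the hasp stays out at (60,330). Continuing.

```bash
python3 -m crank '[[0.02,-0.0078,-0.0003,-0.0035,0],[0.02,-0.0078,0,-0.0035,0],[0.02,-0.0074,0,-0.0041,0],[0.02,-0.0074,0,-0.0041,0],[0.02,0,0,0,0]]' 40
python3 -m crank '[[0.02,-0.007,-0.0003,-0.0048,0],[0.02,-0.007,0,-0.0048,0],[0.02,-0.0066,0,-0.0054,0],[0.02,-0.0066,0,-0.0054,0],[0.02,0,0,0,0]]' 40
python3 -m crank '[[0.02,-0.0061,-0.0003,-0.006,0],[0.02,-0.0061,0,-0.006,0],[0.02,-0.0055,0,-0.0065,0],[0.02,-0.0055,0,-0.0065,0],[0.02,0,0,0,0]]' 40
python3 - <<'E'
from h import *
T=tool(); a=snapshot("wrist"); cv2.imwrite("pics/w18.png",a["image"])
a=snapshot("scene"); cv2.imwrite("pics/s18.png",a["image"])
E
```

```text
t: 14.55
tcp_pos: [0.5072, -0.1653, 0.1841]
tool_rot: [0.707, -0.009, -0.707, -0.009]
force: [-3.4, 4.8, 1.5]
finger_gap: 0.296
t: 15.05
tcp_pos: [0.5282, -0.1656, 0.2115]
tool_rot: [0.707, -0.009, -0.707, -0.009]
force: [-4.8, 4.6, -0.8]
finger_gap: 0.293
t: 15.55
tcp_pos: [0.5534, -0.166, 0.2347]
tool_rot: [0.707, -0.009, -0.707, -0.009]
force: [-4.2, 4.4, -0.1]
finger_gap: 0.293
```

View pics/s18.png

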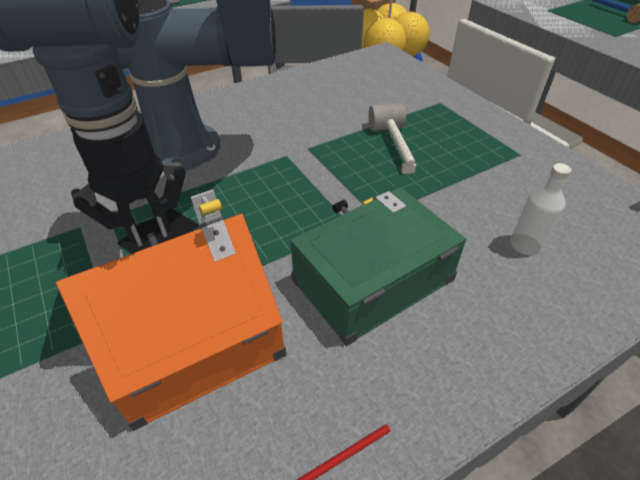

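View pics/w18.png

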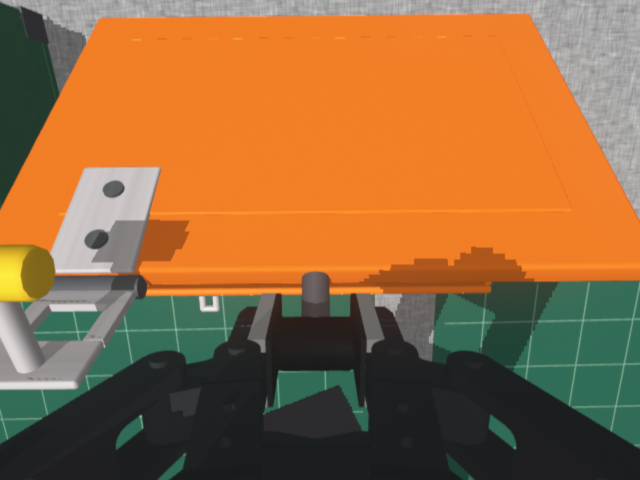

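The lid is at about 50 deg, the grip is still held, and the hasp (yellow at (210,206) in the scene view) is out and clear. Continuing to about 82 deg.

```bash
python3 -m crank '[[0.02,-0.005,-0.0003,-0.0069,0],[0.02,-0.005,0,-0.0069,0],[0.02,-0.0044,0,-0.0073,0],[0.02,-0.0044,0,-0.0073,0],[0.02,0,0,0,0]]' 40
python3 -m crank '[[0.02,-0.0037,-0.0003,-0.0077,0],[0.02,-0.0037,0,-0.0077,0],[0.02,-0.003,0,-0.0079,0],[0.02,-0.003,0,-0.0079,0],[0.02,0,0,0,0]]' 40
python3 -m crank '[[0.02,-0.0023,-0.0003,-0.0082,0],[0.02,-0.0023,0,-0.0082,0],[0.02,-0.0016,0,-0.0084,0],[0.02,-0.0016,0,-0.0084,0],[0.02,-0.0008,0,-0.007,0]]' 40
python3 -m crank '[[0.02,0,0,0,0],[0.02,0,0,0,0]]' 40
python3 - <<'E'
from h import *
T=tool(); a=snapshot("wrist"); cv2.imwrite("pics/w19.png",a["image"])
a=snapshot("scene"); cv2.imwrite("pics/s19.png",a["image"])
E
```

```text
t: 16.15
tcp_pos: [0.5823, -0.1665, 0.2534]
tool_rot: [0.708, -0.009, -0.706, -0.009]
force: [-2.7, 4.2, -0.2]
finger_gap: 0.293
t: 16.65
tcp_pos: [0.6134, -0.167, 0.2667]
tool_rot: [0.708, -0.009, -0.706, -0.009]
force: [-3.0, 3.9, -0.2]
finger_gap: 0.297
t: 17.15
tcp_pos: [0.6524, -0.1677, 0.2753]
tool_rot: [0.707, -0.009, -0.707, -0.009]
force: [-4.9, 3.5, 1.4]
finger_gap: 0.295
t: 17.35
tcp_pos: [0.6537, -0.1677, 0.2754]
tool_rot: [0.709, -0.009, -0.705, -0.009]
force: [-1.1, 4.8, 2.1]
finger_gap: 0.296
```

View pics/s19.png

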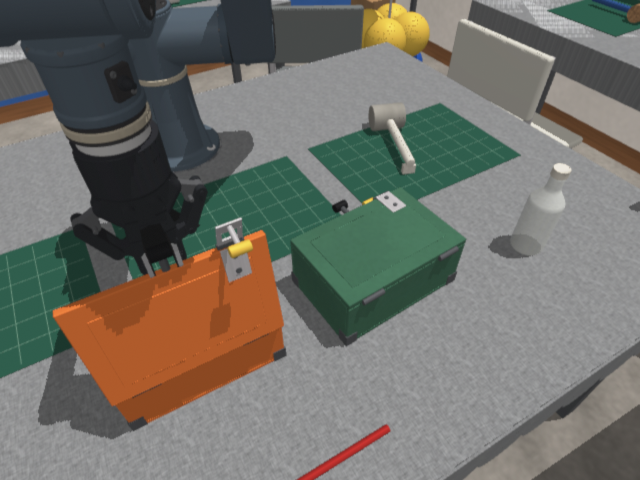

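View pics/w19.png

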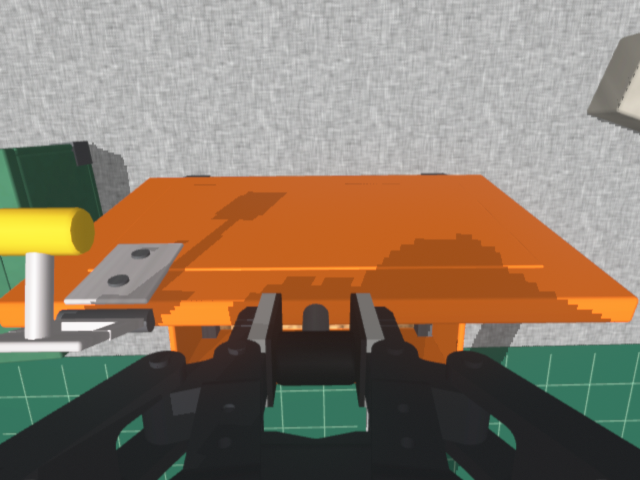

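The lid stands steep, at about 82 deg, with the hasp clear. Releasing and backing off upward.

```bash
python3 -m crank '[[0.045,0,0,0,0],[0.045,0,0,0,0],[0.045,0,0,0,0],[0.045,0,0,0,0]]' 40
python3 -m crank '[[0.045,-0.02,0,0,0],[0.045,-0.02,0,0,0],[0.045,-0.02,0,0,0],[0.045,-0.02,0,0,0],[0.045,-0.02,0,0,0]]' 40
python3 -m crank '[[0.045,0,0,0.03,0],[0.045,0,0,0.04,0],[0.045,0,0,0.04,0],[0.045,0,0,0.04,0],[0.045,0,0,0.03,0]]' 40
python3 -m crank '[[0.045,0,0,0,0],[0.045,0,0,0,0],[0.045,0,0,0,0]]' 40
python3 - <<'E'
from h import *
for n in("scene","top"):
    a=snapshot(n); P=world(a); cv2.imwrite(f"pics/{n}20.png",a["image"])
    H,S,V=cv2.split(cv2.cvtColor(a["image"],cv2.COLOR_BGR2HSV))
    m=(H>5)&(H<18)&(S>170)&(P[...,2]>.13)&(P[...,2]<.29)&(P[...,1]>-.29)&(P[...,1]<-.04)
    Q=P[m]; print(n,len(Q))
    if len(Q)>50:
        c=Q-np.median(Q,0); n_=np.linalg.svd(c,full_matrices=0)[2][2]; n_*=np.sign(n_[0]); print(n_.round(3),"tilt deg",np.degrees(np.arccos(n_[2])).round(1))
    y=(H>20)&(H<35)&(S>150)&(V>60)&(P[...,2]>.04)&(P[...,0]>.4)&(P[...,0]<.75); 
    for w in (P[y&(P[...,1]<.1)],P[y&(P[...,1]>.1)]): print(len(w),np.median(w,0).round(4) if len(w) else '')
E
```

```text
t: 17.85
tcp_pos: [0.6524, -0.1685, 0.2737]
tool_rot: [0.707, -0.009, -0.707, -0.009]
force: [0.3, 0.2, 0.1]
finger_gap: 0.526
t: 18.35
tcp_pos: [0.6522, -0.1682, 0.3745]
tool_rot: [0.707, -0.009, -0.707, -0.009]
force: [0.7, -0.4, 0.3]
finger_gap: 0.527
t: 18.85
tcp_pos: [0.47, -0.1631, 0.3738]
tool_rot: [-0.707, 0.009, 0.707, 0.009]
force: [0.4, -0.3, -0.1]
finger_gap: 0.526
t: 19.15
tcp_pos: [0.4734, -0.1638, 0.374]
tool_rot: [0.708, -0.009, -0.706, -0.009]
force: [0.1, -0.7, -0.1]
finger_gap: 0.524
scene 17773
[ 0.983 -0.015  0.183] tilt deg 79.5
257 [ 0.6975 -0.091   0.3057]
26 [0.4933 0.2381 0.0766]
top 2078
[ 0.993 -0.015  0.117] tilt deg 83.3
144 [ 0.6924 -0.0884  0.3062]
74 [0.4935 0.2428 0.0743]
```

View pics/scene20.png

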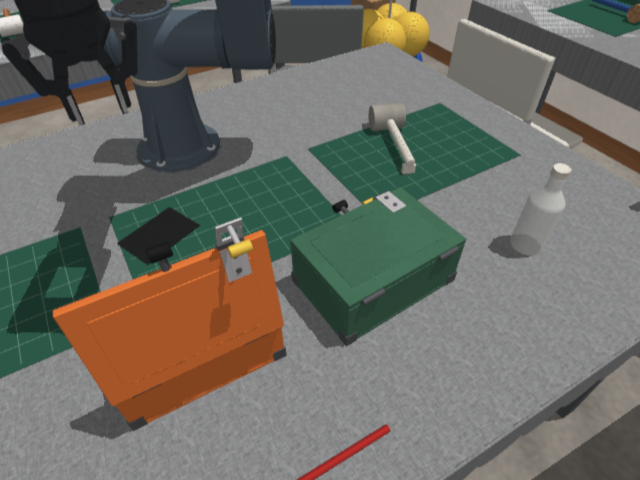

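View pics/top20.png

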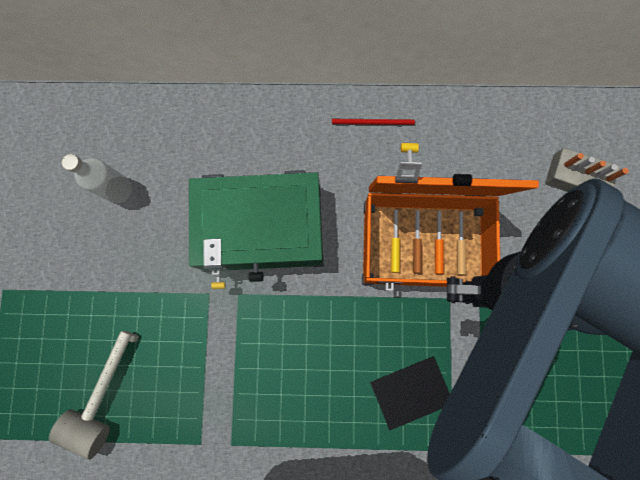

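The final views show the lid at about 80-83 deg, the hasp held at about 118 deg relative to the lid, the green pull unmoved at (0.4935, 0.243), and the gripper well clear. Handing in.

```bash
python3 -c "
from station import manip
print(manip.sign_off(), manip.sense()['t'])"
```

```text
the job is handed in; nothing more can be done
the job is handed in; nothing more can be done
```

The orange chest is open and handed in, but the order went wrong once along the way.

**The fault:** on the first swing I pinched the pull at 40 N, which was too stiff for the bar to turn. Once the hasp cleared the staple, at about 20-30 deg, it carried the lid up about 18 deg before the hasp was level. A strict judge of the order could count that against me.

**How I mended it:** I lowered the lid fully shut (about 0 deg) with the hasp clear of the staple. Then I pinched the pull again at 20 N and swung the hasp to about 120 deg; the lid stayed shut throughout. Only after that did I raise the lid by its black grip, let go and back away.

**Last checks, about 19 s on the clock:**
- **Lid:** 79.5 deg from the scene camera and 83.3 deg from the top camera. The two disagree by about 4 deg, but both show it steeply open.
- **Orange hasp:** about 115-120 deg from the lid, well clear of the staple.
- **Green hasp:** its pull is where it started to within 0.5 mm in the top view, still fastened.
- **Robot:** about 10 cm above and 18 cm back from the grip, touching nothing, with force readings under 1 N. The largest force I read was about 29 N at the wrist, while first closing on the pull.

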